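# Set the index wheel to its mark and lock it with the index pin

### The job

Turn the index wheel until the long engraved mark on its rim faces the fixed pointer, then lock it there for marking out the next cover: take the index pin (the one with the straight round knurled grip) from the wooden pin block and push it fully home, down through the hole in the wheel's wide spoke into the bush below. Leave the T-handled pin in the block.

Things in the scene. Friction and masses are not known exactly. Their poses are not given: they have to be found in the camera images.
- index_stand: grey cast base of the index stand, fixed to the table, foot 236 x 170 x 10 mm (131 mm to -x and 105 mm to +x of the axis). Origin: centre of its underside, on the wheel's upright axis; z up; its -x side carries the pointer and, under the wheel 50 mm from the axis, a dark steel bush 30 x 30 mm whose top is 40 mm above the table.
- index_wheel (a joint): angle of the wheel (rad) about its upright axis, positive anticlockwise from above, 0 = long mark at the pointer and wheel hole over the bush. Range -2.8 to 2.8; turns with light friction (0.12 N m), stays where left. Bare aluminium, 180 mm across, four flat spokes with tops 52 mm above the table. Hub radius 22 mm, 58 mm high; nut radius 10 mm, up to 64 mm.
- wheel_centre (a point): point on the wheel's axis, level with the rim's top. The rim is an upright ring 10 mm thick (80 to 90 mm from the axis), from 42 to 70 mm above the table, 18 mm above the spokes: it can be pinched from above. Fixed; x of this frame points away from the pointer, z up.
- wheel_mark (a point): the long dark engraved mark, at the outer top edge of the rim, 90 mm from the axis, 70 mm above the table; turns with the wheel. Short fine graduations every 10 degrees surround the rim; this mark alone crosses the rim's full width and runs down its side.
- wheel_hole (a point): centre of the mouth of the pin hole (13 mm, straight through) on the top face of the wheel's wide spoke, 52 mm above the table, 50 mm from the axis; turns with the wheel. The wide spoke (30 mm, 10 mm thick; the other three are 18 mm wide) points to the long mark.
- bush_mouth (a point): centre of the mouth of the fixed bush's upright bore, 40 mm above the table; bore 12 mm wide, 30 mm deep, closed below. A spring ball in the bore, 10 mm below the mouth, grips the pin: the pin does not drop home by itself, it must be pushed down with about 3 to 6 N until its collar seats, and then stays.
- pointer_tip (a point): sharp tip of the fixed pointer, a pointed steel rod 9 mm thick lying level, 60 mm above the table (lower than the rim's top), tip 92 mm from the wheel's axis, 2 mm off the rim; held by a grey post 22 mm wide, 112 to 124 mm from the axis and 67 mm high.
- index_pin: the index pin, 96 mm long, 90 g, upright in the block. Origin: centre of its lower tip; z towards its grip. Shank 10 mm thick, 40 mm long, lowest 8 mm tapered to 5.6 mm; collar 19 mm across, 40 to 44 mm from the tip; 12 mm neck; straight round knurled dark grip 20 mm across, 54 to 96 mm from the tip. Home: collar on the spoke, tip 12 mm above the table.
- tee_pin: another pin with the same shank and collar but a T-shaped handle (bar 11 mm thick, 56 mm long, along its x axis, 86 mm above the tip); stays in the block. Origin: centre of its lower tip; z along the pin.
- pin_block: light wooden block fixed to the table, 56 x 150 x 48 mm, with two upright 12 mm holes, 45 mm either side of its middle along its y axis. Origin: centre of its underside. A pin in it rests with its collar on the block's top, tip 8 mm above the table; which pin stands in which hole varies.
Things that resemble listed ones, but are neither listed nor needed, are in the scene too. What is meant by the index_pin is not orange, and is the smaller of those in its own colour.

How it is judged:
By the outcome, as a careful person would: the job done as asked, in the order asked, and still so for the second after the job is handed in, with the robot touching nothing.
It also fails if it takes over 59 s, if anything falls off the work surface, if the arm or the gripper's body presses on something with over 40 N, if the wrist force passes 120 N, or if a joint passes its speed limit or range.

### The arm

A 7-joint arm with a two-finger parallel gripper is mounted at the origin on a cart in front of the work surface, level with it; the furniture and walls round the work are solid. World frame = base frame: x ahead of the robot, y to its left, z up, the work surface at z = 0. Lengths are in m, angles in degrees, forces in N, time in s.
With the tool pointing down it reaches from about 0.425 to 0.875 m from the base axis. Payload 4.7 kg.
Tool frame: the origin (TCP) lies between the finger pads; the fingertips stand 8 mm ahead of it and the grasp point (between the pads) lies 11 mm behind it; z points along the fingers, y is the line along which they close (so a half turn about z gives the same grasp; the last joint's range is limited). The gripper opens to 87 mm and grips with 3 to 60 N. Pads are 19 mm wide; open, the fingers measure 117 mm over their backs; the gripper's body (75 mm by 190 mm) begins 51 mm behind the grasp point.
Start: joints at [-64.223, 18.392, -4.016, 83.108, 1.295, 78.541, -3.26], TCP at [0.274, 0.589, 0.195] pointing down, gripper open.
Joint ranges: [-163.93, 163.93], [-17.29, 119.83], [-79.2, 71.16], [3.27, 140.29], [-89.18, 269.18], [5.43, 117.66], [-154.24, 154.24]. Speed limits (degrees/s): [147.25, 147.25, 180, 180, 180, 180, 180].

### API

Orientations are given as [roll, pitch, yaw] about the fixed x, y, z axes, in that order (R = Rz(yaw) Ry(pitch) Rx(roll)).
In Python, from cell import env, viewer gives the robot as it stands. The module is installed in compiled form; this text tells all that it offers.
- The arm moves only by the tool arm_command, never from a script. Its argument "series" is a list of rows, each a list of 2 entries, a list of its own where there are three numbers: the shift along the tool's x, y, z in mm, then the turn about the tool's z in rad. A call has exactly 5 rows; each row is the pose to reach, as a shift and turn from the pose commanded when the call began, along the tool's axes at that moment; what a row does not reach only later rows make up. A row lasts 1/10 s, in which the tool goes at most 50 mm and 8.59 degrees, less where a joint would pass 70% of its speed; a pose out of reach is approached as far as the arm can. A call with a gripper value outside its range is refused whole. "grip" is the gripper command: -1 is fully open, 1 is shut, values between are in proportion, set as the call begins (left out, the last holds). The fingers move at their own pace and stop on an object; "grip_force" is the grip in N (left out, the last holds). Time passes only in rows, so rows that repeat a pose let the fingers close, or fill a call up. It gives the time, the measured TCP pose, the force, the opening and the grip force at its end, in the units of the state.
- env.get_obs(): the state, without advancing time (a new reading comes with each control period).
- viewer.read_camera(name): name is "side" or "top"; returns (picture, depth): 400x640x3 uint8, blue, green, red; 400x640 float32, m along the optical axis (not along the pixel's ray), 0 where there is no reading.
- viewer.calibration(name): a dict with "K" (3x3 intrinsics, pixels), "dist" ([k1, k2, p1, p2, k3] as OpenCV has them; the pictures are not rectified), "T" (4x4, takes a point from camera to world coordinates). Camera axes: x right, y up, looking along -z (the intrinsics and any distortion apply to the point x, -y, -z); pixel columns grow to the right and rows downward; lengths in m; the calibration is good to about 2 mm. A picture is of the moment at which its call begins. calibration takes no time and is no camera call.
- env.sign_off(): hands the job in; it is judged then, once.
The state is a dict: "time_s": time; "qpos": joint angles; "joint_velocities": joint speeds; "effort": joint torques, N m; "tool_pos": TCP position; "tool_rot": TCP orientation; "force": force on the tool from outside, world axes, zero at the start; "wrist_torque": the same for the moment, N m; "grip_width": finger opening in m; "grasp_force": force on a finger pad.
Only numpy, scipy, OpenCV 4.12 (cv2) and the standard library are available. Lean on these libraries where they do the work, as an engineer would, in place of code of your own. Each camera call takes 0.05 s, during which the arm holds its last target. There are 200 camera calls.

## Working session

There is one attempt and no reset: what is moved stays moved. The work goes in short steps, Python scripts to look and compute and a tool call to move; the robot and the scene stay as the last step left them, time stands still between calls to the robot, and variables do not carry over. Pictures are saved under pics/ and viewed, at most 10 in all, crops included, and the job is handed in when it is done.

Besides the shell and the picture viewer there is one more tool, called after "Request:" as name([rows], argument=value, ...), one row to a line, values as JSON. arm_command: Moves the arm, as the interface text tells. Its arguments: {"type":"object","properties":{"series":{"type":"array"},"grip":{"type":"number"},"grip_force":{"type":"number"}},"required":["series"]}

```bash
mkdir -p pics; cat > h.py <<'E'
import numpy as np, cv2
from cell import env, viewer
def ray(n,u,v):
    c=viewer.calibration(n);K=np.array(c["K"]);T=np.array(c["T"])
    p=cv2.undistortPoints(np.array([[[u,v]]],float),K,np.array(c["dist"],float))[0,0]
    d=T[:3,:3]@np.array([p[0],-p[1],-1.]);return T[:3,3],d
def onz(n,u,v,z):
    o,d=ray(n,u,v);return o+d*(z-o[2])/d[2]
def dep(n,u,v,D):
    o,d=ray(n,u,v);return o+d*D[int(v),int(u)]
def cross(a,b):
    (o1,d1),(o2,d2)=ray(*a),ray(*b)
    A=np.stack([d1,-d2],1);s=np.linalg.lstsq(A,o2-o1,rcond=None)[0]
    p,q=o1+s[0]*d1,o2+s[1]*d2;return (p+q)/2,np.linalg.norm(p-q)
E
python3 - <<'E'
from h import *
for n in("top","side"):
    im,d=viewer.read_camera(n);cv2.imwrite(f"pics/{n}0.png",im);np.save(f"{n}0.npy",d)
    c=viewer.calibration(n);print(n,np.round(c["T"],3).tolist(),np.round(c["K"],1).tolist(),c["dist"])
print(env.get_obs())
E
```

```text
top [[0.03, 0.989, -0.146, 0.384], [-0.999, 0.027, -0.021, -0.085], [-0.017, 0.147, 0.989, 0.931], [0.0, 0.0, 0.0, 1.0]] [[377.6, 0.0, 319.5], [0.0, 377.6, 198.7], [0.0, 0.0, 1.0]] [0.01578433 0.         0.         0.         0.        ]
side [[0.896, 0.28, -0.345, 0.227], [-0.444, 0.553, -0.705, -0.693], [-0.006, 0.785, 0.62, 0.607], [0.0, 0.0, 0.0, 1.0]] [[491.0, 0.0, 309.9], [0.0, 491.0, 204.9], [0.0, 0.0, 1.0]] [-0.06190337  0.          0.          0.          0.        ]
{'time_s': 0.1, 'qpos': array([-64.22234943,  18.43499331,  -4.01581929,  83.16932937,
         1.29342127,  78.54112586,  -3.26015864]), 'joint_velocities': array([-0.05184997, -0.02731678, -0.00578747, -0.09635994,  0.01154155,
        0.03702108,  0.03004386]), 'effort': array([-4.80243816e-04, -4.92572987e+01, -4.06001648e-01, -3.13399816e+01,
       -6.40755636e-02,  3.95277177e-02,  1.09315031e-04]), 'tool_pos': array([0.27419084, 0.5887229 , 0.19405649]), 'tool_rot': array([-1.79899699e+02,  3.91346973e-03,  1.55031778e+02]), 'force': array([ 0.46341171,  0.38671952, -0.33352493]), 'wrist_torque': array([ 0.03248253, -0.06298545,  0.00918525]), 'grasp_force': 0.0, 'grip_width': 0.08723382199482316}
```

View pics/top0.png

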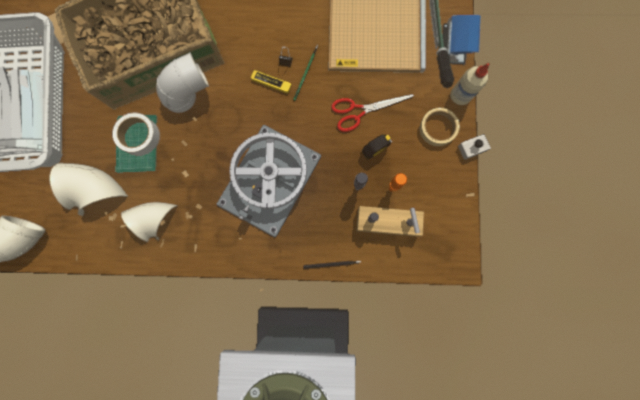

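View pics/side0.png

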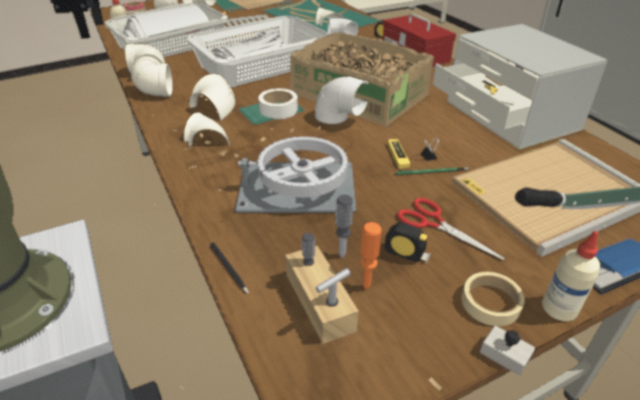

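```bash
python3 - <<'E'
from h import *
t=cv2.imread("pics/top0.png");s=cv2.imread("pics/side0.png")
a=cv2.resize(t[120:240,210:330],(400,400),interpolation=cv2.INTER_CUBIC)
b=cv2.resize(s[130:220,230:360],(578,400)[:2] and (400,277),interpolation=cv2.INTER_CUBIC)
c=cv2.resize(t[165:245,345:435],(400,356)[:2],interpolation=cv2.INTER_CUBIC)[:200+156]
o=np.zeros((600,800,3),np.uint8);o[:400,:400]=a;o[:277,400:]=b;o[277:577,400:700]=cv2.resize(s[190:340,270:420],(300,300),interpolation=cv2.INTER_CUBIC)
o[400:600,0:225]=cv2.resize(t[165:245,345:435],(225,200),interpolation=cv2.INTER_CUBIC)
cv2.imwrite("pics/crop0.png",o)
E
```

```text
(no output)
```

View pics/crop0.png

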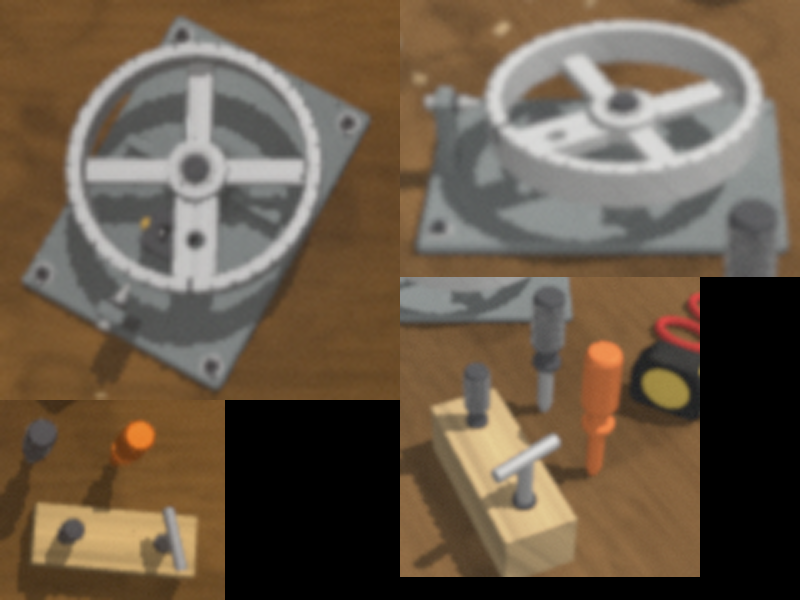

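```bash
python3 - <<'E'
from h import *
t=cv2.imread("pics/top0.png");s=cv2.imread("pics/side0.png");D=np.load("top0.npy");S=np.load("side0.npy")
# rim: bright grey pixels near the wheel
g=cv2.cvtColor(t,cv2.COLOR_BGR2HSV);m=((g[...,2]>150)&(g[...,1]<40)).astype(np.uint8)
w=np.zeros_like(m);w[122:218,222:314]=1;m&=w
c=max(cv2.findContours(m,0,2)[0],key=cv2.contourArea)[:,0].astype(float)
P=np.array([onz("top",u,v,.07)[:2] for u,v in c])
A=np.c_[2*P,np.ones(len(P))]
for k in range(6):
    x=np.linalg.lstsq(A,(P**2).sum(1),rcond=None)[0];r=np.sqrt(x[2]+x[:2]@x[:2]);e=np.abs(np.linalg.norm(P-x[:2],axis=1)-r)
    k=e<max(.002,np.median(e)*1.5);P=P[k];A=A[k]
print("rim",x[:2],r,len(P))
e=cv2.fitEllipse(c[cv2.convexHull(c.astype(np.float32),returnPoints=False)[:,0]].astype(np.float32));print(e)
for nm,u,v,z in(("nut",268.5,170.4,.064),("hole",268.8,192,.052),("bush",258.9,189.3,.04),("ptr",247.2,206.5,.06),("mark",267.6,205.5,.07)):
    print(nm,onz("top",u,v,z),"depth",dep("top",u,v,D))
def sp(u,v): return 230+u*.325,130+v*.325
for nm,a,b in(("nut",(268.5,170.4),sp(225,102)),("hole",(268.8,192),sp(157,135))):
    print(nm,cross(("top",*a),("side",*b)))
for nm,a,b in(("idx",(345+72*.4,165+126*.4),(270+77*.5,190+92*.5)),):
    print(nm,a,b,cross(("top",*a),("side",*b)),dep("top",*a,D),dep("side",*b,S))
print(dep("top",361,178,D),dep("top",400,180,D),dep("top",385,222,D))
E
```

```text
rim [0.57881462 0.05640884] 0.08774176072922026 117
((267.7265625, 169.38253784179688), (73.82261657714844, 76.375732421875), 60.35169982910156)
nut [0.57636068 0.05545947 0.064     ] depth [0.57699212 0.05592074 0.06115173]
hole [0.52688451 0.05411916 0.052     ] depth [0.53373619 0.06079539 0.00980174]
bush [0.53475506 0.08013627 0.04      ] depth [0.53601769 0.08152043 0.03252954]
ptr [0.4900017  0.10158434 0.06      ] depth [0.489639   0.10094505 0.06298496]
mark [0.49239403 0.05248374 0.07      ] depth [0.49256069 0.05269538 0.06867407]
nut (array([0.57792243, 0.05556641, 0.06143112]), np.float64(0.0020525574022753987))
hole (array([0.52802892, 0.05378145, 0.05198081]), np.float64(0.002368320852410993))
idx (373.8, 215.4) (308.5, 236.0) (array([ 0.47227419, -0.18744492,  0.10295274]), np.float64(0.0010222719063416998)) [ 0.47299932 -0.18789026  0.10073153] [ 0.47082321 -0.18929194  0.10488378]
[ 0.55075007 -0.15629788  0.12709709] [ 0.54737958 -0.23923957  0.13268367] [ 0.46398297 -0.2207625   0.04705032]
```

```bash
cat >> h.py <<'E'
from scipy.spatial.transform import Rotation as Ro
def plan(x,y,z,yaw,o=None):
    o=o or env.get_obs();R=Ro.from_euler("xyz",o["tool_rot"],degrees=True).as_matrix()
    s=R.T@(np.array([x,y,z])-o["tool_pos"])*1000
    dy=(yaw-o["tool_rot"][2]+180)%360-180
    print("shift",np.round(s,1),"turn",round(-np.radians(dy),3),"pos",np.round(o["tool_pos"],4),"rot",np.round(o["tool_rot"],1),"F",np.round(o["force"],1),"t",o["time_s"],"w",round(o["grip_width"],4),round(o["grasp_force"],1))
E
python3 - <<'E'
from h import *
a=np.radians(235);plan(.578+.085*np.cos(a),.056+.085*np.sin(a),.13,145)
E
```

```text
shift [-485.5 -438.3   64.9] turn 0.175 pos [0.2742 0.5887 0.1941] rot [-179.9    0.   155. ] F [ 0.5  0.4 -0.3] t 0.1 w 0.0872 0.0
```

Request:
arm_command([
  [[-32, -29, 0], 0],
  [[-65, -58, 0], 0],
  [[-97, -88, 0], 0],
  [[-129, -117, 0], 0],
  [[-162, -146, 0], 0],
], grip=-0.15, grip_force=20)

```text
time_s: 0.6
tool_pos: [0.3598, 0.3866, 0.1946]
tool_rot: [-180.0, -0.0, 155.0]
force: [-0.1, -0.0, 1.0]
grip_width: 0.0552
grasp_force: 0.0
```

Request:
arm_command([
  [[-32, -29, 0], 0],
  [[-65, -58, 0], 0],
  [[-97, -88, 0], 0],
  [[-129, -117, 0], 0],
  [[-162, -146, 0], 0],
])

```text
time_s: 1.1
tool_pos: [0.445, 0.186, 0.1949]
tool_rot: [180.0, -0.0, 155.0]
force: [1.7, 0.9, 0.5]
grip_width: 0.0503
grasp_force: 0.0
```

Request:
arm_command([
  [[-32, -29, 0], 0],
  [[-65, -58, 0], 0.05],
  [[-97, -88, 0], 0.1],
  [[-129, -117, 20], 0.15],
  [[-162, -146, 40], 0.175],
])

```text
time_s: 1.6
tool_pos: [0.5308, -0.0144, 0.155]
tool_rot: [179.9, 0.1, 144.9]
force: [-0.0, 0.4, -0.4]
grip_width: 0.05
grasp_force: 0.0
```

```bash
python3 - <<'E'
from h import *
a=np.radians(235);plan(.578+.085*np.cos(a),.056+.085*np.sin(a),.055,145)
im,d=viewer.read_camera("top");s,_=viewer.read_camera("side")
o=np.zeros((500,800,3),np.uint8);o[:,:400]=cv2.resize(im[100:250,210:330],(400,500));o[:400,400:]=cv2.resize(s[80:240,220:380],(400,400));cv2.imwrite("pics/a1.png",o)
E
```

```text
shift [  1.9  -0.4 100. ] turn -0.001 pos [ 0.5308 -0.0144  0.155 ] rot [1.799e+02 1.000e-01 1.449e+02] F [-0.   0.4 -0.4] t 1.6 w 0.05 0.0
```

View pics/a1.png

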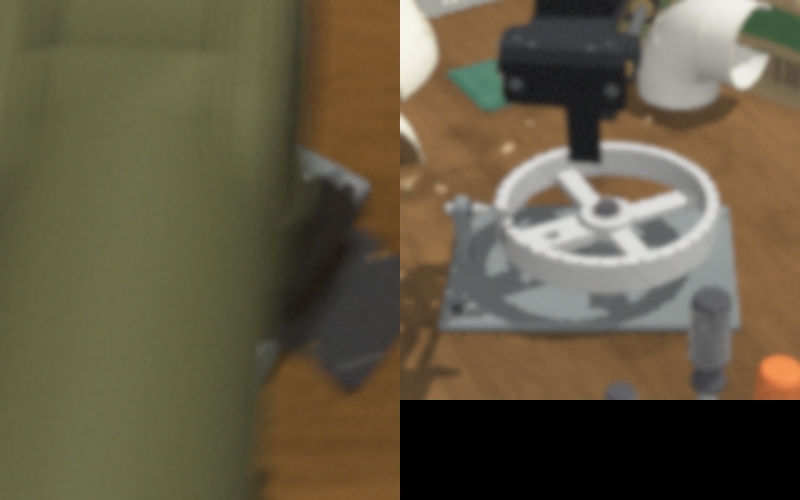

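The top view is covered by the arm; the side view shows the fingers above the wheel near (585,150) in the crop, with the wheel clear. Descending and pinching.

Request:
arm_command([
  [[1, 0, 20], 0],
  [[2, 0, 40], 0],
  [[2, 0, 60], 0],
  [[2, 0, 80], 0],
  [[2, 0, 100], 0],
])

```text
time_s: 2.2
tool_pos: [0.528, -0.011, 0.0542]
tool_rot: [180.0, -0.0, 145.1]
force: [-0.7, -0.2, -0.8]
grip_width: 0.0498
grasp_force: 0.0
```

Request:
arm_command([
  [[0, 0, 0], 0],
  [[0, 0, 0], 0],
  [[0, 0, 0], 0],
  [[0, 0, 0], 0],
  [[0, 0, 0], 0],
], grip=1)

```text
time_s: 2.7
tool_pos: [0.5291, -0.0117, 0.056]
tool_rot: [179.9, 0.1, 145.0]
force: [0.2, 0.1, -0.5]
grip_width: 0.0178
grasp_force: 0.0
```

```bash
python3 - <<'E'
from h import *
c=np.array([.578,.056]);p=env.get_obs()["tool_pos"];a0=np.arctan2(p[1]-c[1],p[0]-c[0]);r=np.hypot(*(p[:2]-c));print(np.degrees(a0)%360,r)
for k in range(1,11):
    a=a0-np.radians(3.1*k);plan(c[0]+r*np.cos(a),c[1]+r*np.sin(a),p[2],env.get_obs()["tool_rot"][2]-3.1*k)
E
```

```text
234.1623735911209 0.08349923708812347
shift [ 4.5  0.2 -0. ] turn 0.054 pos [ 0.5291 -0.0117  0.056 ] rot [1.799e+02 1.000e-01 1.450e+02] F [ 0.2  0.1 -0.5] t 2.7 w 0.0178 0.0
shift [ 9.   0.6 -0. ] turn 0.108 pos [ 0.5291 -0.0117  0.056 ] rot [1.799e+02 1.000e-01 1.450e+02] F [ 0.2  0.1 -0.5] t 2.7 w 0.0178 0.0
shift [13.5  1.3 -0. ] turn 0.162 pos [ 0.5291 -0.0117  0.056 ] rot [1.799e+02 1.000e-01 1.450e+02] F [ 0.2  0.1 -0.5] t 2.7 w 0.0178 0.0
shift [17.9  2.2 -0. ] turn 0.216 pos [ 0.5291 -0.0117  0.056 ] rot [1.799e+02 1.000e-01 1.450e+02] F [ 0.2  0.1 -0.5] t 2.7 w 0.0178 0.0
shift [22.3  3.4 -0. ] turn 0.271 pos [ 0.5291 -0.0117  0.056 ] rot [1.799e+02 1.000e-01 1.450e+02] F [ 0.2  0.1 -0.5] t 2.7 w 0.0178 0.0
shift [26.6  4.8 -0. ] turn 0.325 pos [ 0.5291 -0.0117  0.056 ] rot [1.799e+02 1.000e-01 1.450e+02] F [ 0.2  0.1 -0.5] t 2.7 w 0.0178 0.0
shift [30.8  6.4 -0. ] turn 0.379 pos [ 0.5291 -0.0117  0.056 ] rot [1.799e+02 1.000e-01 1.450e+02] F [ 0.2  0.1 -0.5] t 2.7 w 0.0178 0.0
shift [34.9  8.2 -0. ] turn 0.433 pos [ 0.5291 -0.0117  0.056 ] rot [1.799e+02 1.000e-01 1.450e+02] F [ 0.2  0.1 -0.5] t 2.7 w 0.0178 0.0
shift [38.9 10.3 -0. ] turn 0.487 pos [ 0.5291 -0.0117  0.056 ] rot [1.799e+02 1.000e-01 1.450e+02] F [ 0.2  0.1 -0.5] t 2.7 w 0.0178 0.0
shift [42.8 12.6 -0. ] turn 0.541 pos [ 0.5291 -0.0117  0.056 ] rot [1.799e+02 1.000e-01 1.450e+02] F [ 0.2  0.1 -0.5] t 2.7 w 0.0178 0.0
```

Request:
arm_command([
  [[0, 0, 0], 0],
  [[0, 0, 0], 0],
  [[0, 0, 0], 0],
  [[0, 0, 0], 0],
  [[0, 0, 0], 0],
])

```text
time_s: 3.2
tool_pos: [0.5284, -0.0118, 0.055]
tool_rot: [-180.0, -0.0, 145.0]
force: [-0.7, -0.1, -0.3]
grip_width: 0.0006
grasp_force: 0.0
```

Request:
arm_command([
  [[4.5, 0.2, 0], 0.054],
  [[9, 0.6, 0], 0.108],
  [[13.5, 1.3, 0], 0.162],
  [[17.9, 2.2, 0], 0.216],
  [[22.3, 3.4, 0], 0.27],
])

```text
time_s: 3.7
tool_pos: [0.512, 0.0038, 0.0551]
tool_rot: [180.0, -0.0, 129.4]
force: [1.2, 0.4, 0.5]
grip_width: 0.0005
grasp_force: 0.0
```

Request:
arm_command([
  [[4.5, 0.2, 0], 0.054],
  [[9, 0.6, 0], 0.108],
  [[13.5, 1.3, 0], 0.162],
  [[17.9, 2.2, 0], 0.216],
  [[22.3, 3.4, 0], 0.27],
])

```text
time_s: 4.2
tool_pos: [0.5004, 0.0233, 0.055]
tool_rot: [-180.0, -0.0, 113.9]
force: [-0.1, 0.4, -0.0]
grip_width: 0.0003
grasp_force: 0.0
```

Request:
arm_command([
  [[0, 0, 0], 0],
  [[0, 0, 0], 0],
  [[0, 0, 0], 0],
  [[0, 0, 0], 0],
  [[0, 0, 0], 0],
], grip=-0.15)

```text
time_s: 4.7
tool_pos: [0.5006, 0.0229, 0.0551]
tool_rot: [180.0, 0.0, 114.1]
force: [0.1, 0.7, 1.0]
grip_width: 0.0325
grasp_force: 0.0
```

Request:
arm_command([
  [[0, 0, -20], 0],
  [[0, 0, -50], 0],
  [[0, 0, -80], 0],
  [[0, 0, -110], 0],
  [[0, 0, -130], 0],
])

```text
time_s: 5.2
tool_pos: [0.5014, 0.023, 0.1874]
tool_rot: [179.8, 0.0, 114.1]
force: [-0.1, -0.5, -0.2]
grip_width: 0.0499
grasp_force: 0.0
```

```bash
python3 - <<'E'
from h import *
# next: above the index pin; jaws across y or x
plan(.4725,-.1875,.185,90)
E
```

```text
shift [-180.5 -112.2    2.1] turn 0.42 pos [0.5014 0.023  0.1874] rot [179.8   0.  114.1] F [-0.1 -0.5 -0.2] t 5.2 w 0.0499 0.0
```

```bash
python3 - <<'E'
from h import *
def proj(n,p):
    c=viewer.calibration(n);T=np.linalg.inv(np.array(c["T"]));q=T[:3,:3]@p+T[:3,3];q=q*[1,-1,-1]
    return cv2.projectPoints(q[None],np.zeros(3),np.zeros(3),np.array(c["K"]),np.array(c["dist"],float))[0].ravel()
print("then",proj("side",np.array([.5308,-.0144,.147])),proj("top",np.array([.5308,-.0144,.147])))
o=env.get_obs();p=o["tool_pos"]-[0,0,.008];print("now",proj("side",p),proj("top",p),o["qpos"].round(1))
im,d=viewer.read_camera("top");s,_=viewer.read_camera("side");np.save("t2.npy",d);cv2.imwrite("pics/s2f.png",s);cv2.imwrite("pics/t2f.png",im)
cv2.imwrite("pics/a2.png",np.hstack([cv2.resize(im[:,150:470],(400,500)),cv2.resize(s[0:400,150:470],(400,500))]))
E
```

```text
then [295.01796396 148.94323453] [294.48009679 183.64611704]
now [270.49732642 127.27412231] [274.08254564 194.48120167] [-3.340e+01 -3.000e-01  2.790e+01  1.054e+02  1.000e-01  7.470e+01
  1.850e+01]
```

View pics/a2.png

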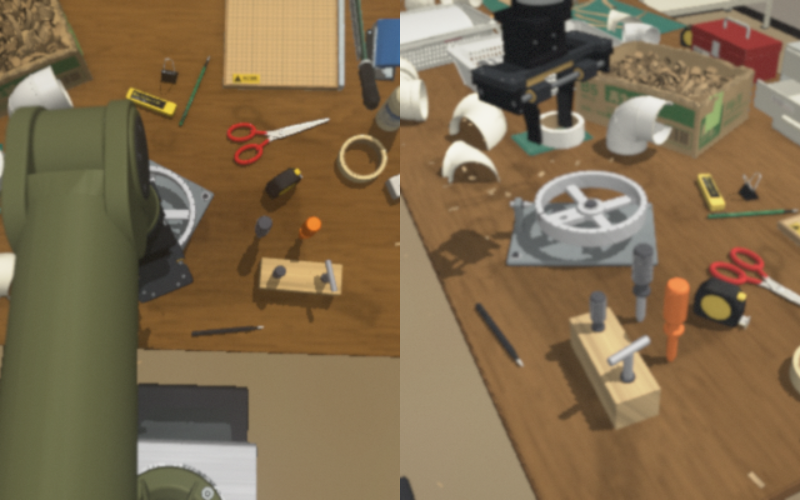

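The side view shows the gripper with finger tips at about (254,116) and (280,100) full-frame; the projected tip is ~20 px lower, and the fingers closed on nothing. I measure the tips properly.

```bash
python3 - <<'E'
from h import *
s=cv2.imread("pics/s2f.png");_,S=viewer.read_camera("side")
cv2.imwrite("pics/tip.png",cv2.resize(s[20:140,200:340],(800,686),interpolation=cv2.INTER_CUBIC)[:600])
m=((s.max(2)<60)).astype(np.uint8);m[:, :200]=0;m[:,340:]=0;m[140:]=0
for c in range(244,300,3):
    v=np.where(m[:,c])[0]
    if len(v): print(c,v.max(),np.round(dep("side",c,v.max()-2,S),3))
E
```

```text
244 90 [ 0.438 -0.045  0.296]
247 90 [ 0.442 -0.045  0.295]
250 95 [0.466 0.014 0.257]
253 111 [0.469 0.015 0.227]
256 112 [0.472 0.008 0.227]
259 113 [0.476 0.005 0.225]
262 113 [0.48  0.001 0.227]
265 79 [ 0.478 -0.029  0.299]
268 77 [ 0.484 -0.025  0.299]
271 53 [ 0.499 -0.006  0.328]
274 52 [ 0.505 -0.003  0.327]
277 98 [0.523 0.038 0.228]
280 100 [0.525 0.031 0.227]
283 100 [0.527 0.023 0.23 ]
286 99 [0.535 0.026 0.229]
289 64 [0.531 0.001 0.302]
292 52 [0.547 0.023 0.311]
295 54 [0.549 0.014 0.311]
298 63 [0.548 0.002 0.3  ]
```

View pics/tip.png

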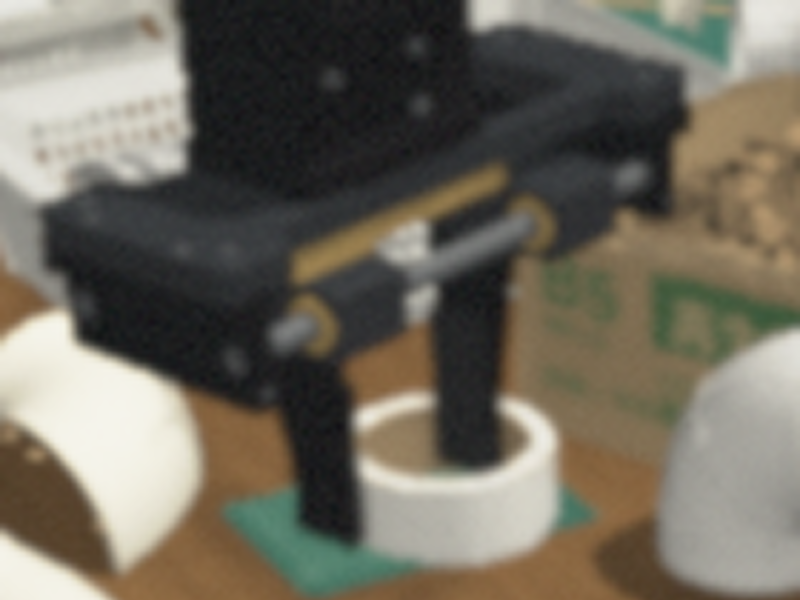

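The finger tips truly stand at z≈0.223 while the reported pose implies 0.179: the tool is about 43 mm higher than the reading (x, y agree). So the pinch closed above the rim; I redo it 42 mm lower.

```bash
python3 - <<'E'
from h import *
a=np.radians(235);plan(.578+.085*np.cos(a),.056+.085*np.sin(a),.065,145)
E
```

```text
shift [-44.8   9.9 121.2] turn -0.54 pos [0.5015 0.0231 0.1862] rot [179.8   0.  114.1] F [ 0.4 -0.1  0. ] t 5.35 w 0.0501 0.0
```

Request:
arm_command([
  [[-12, 2, 25], -0.12],
  [[-24, 4, 50], -0.24],
  [[-36, 7, 75], -0.36],
  [[-45, 10, 100], -0.48],
  [[-45, 10, 121], -0.54],
])

```text
time_s: 5.85
tool_pos: [0.5269, -0.0156, 0.061]
tool_rot: [-179.8, -0.1, 145.1]
force: [1.1, -0.0, -0.9]
grip_width: 0.0501
grasp_force: 0.0
```

```bash
python3 - <<'E'
from h import *
a=np.radians(235);plan(.578+.085*np.cos(a),.056+.085*np.sin(a),.012,145)
s,S=viewer.read_camera("side");cv2.imwrite("pics/s3.png",cv2.resize(s[60:240,220:380],(533,600),interpolation=cv2.INTER_CUBIC))
m=(s.max(2)<60).astype(np.uint8)
for c in range(270,330,4):
    v=np.where(m[60:185,c])[0]
    if len(v): print(c,v.max()+60,np.round(dep("side",c,v.max()+57,S),3))
E
```

```text
shift [-0.9  3.1 49. ] turn 0.002 pos [ 0.5269 -0.0156  0.061 ] rot [-1.798e+02 -1.000e-01  1.451e+02] F [ 1.1 -0.  -0.9] t 5.85 w 0.0501 0.0
270 167 [ 0.46  -0.073  0.171]
274 168 [ 0.465 -0.078  0.171]
278 168 [ 0.471 -0.08   0.17 ]
282 167 [ 0.475 -0.086  0.174]
286 180 [ 0.501 -0.039  0.111]
290 184 [ 0.507 -0.043  0.103]
294 184 [ 0.513 -0.046  0.103]
298 169 [ 0.496 -0.101  0.173]
302 169 [ 0.502 -0.104  0.173]
306 150 [ 0.512 -0.1    0.203]
310 151 [ 0.53  -0.077  0.183]
314 115 [0.592 0.033 0.183]
318 124 [0.584 0.001 0.182]
```

View pics/s3.png

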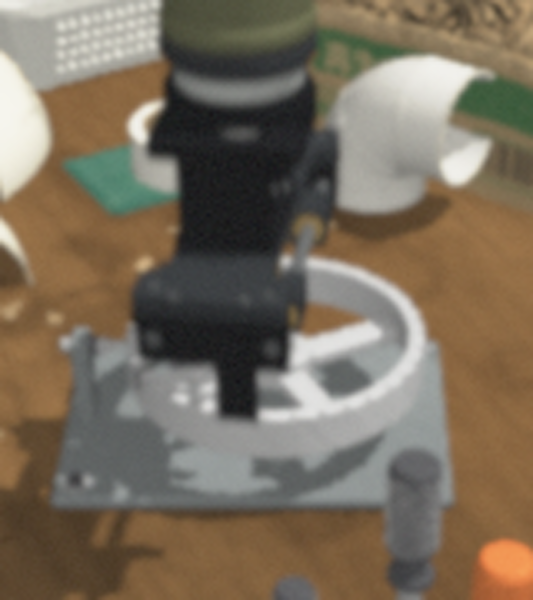

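Side view: outer finger tip at crop (238,418), still above the rim; depth confirms tip ≈0.097, offset ≈44 mm. Descend.

Request:
arm_command([
  [[-1, 3, 10], 0],
  [[-1, 3, 20], 0],
  [[-1, 3, 30], 0],
  [[-1, 3, 40], 0],
  [[-1, 3, 47], 0],
])

```text
time_s: 6.4
tool_pos: [0.5304, -0.0119, 0.0163]
tool_rot: [-180.0, -0.0, 145.0]
force: [-0.3, 0.6, -0.1]
grip_width: 0.0505
grasp_force: 0.0
```

Request:
arm_command([
  [[0, 0, 0], 0],
  [[0, 0, 0], 0],
  [[0, 0, 0], 0],
  [[0, 0, 0], 0],
  [[0, 0, 0], 0],
], grip=1)

```text
time_s: 6.9
tool_pos: [0.5309, -0.0119, 0.0174]
tool_rot: [180.0, 0.0, 145.0]
force: [0.8, 0.3, -0.8]
grip_width: 0.0179
grasp_force: 0.0
```

Request:
arm_command([
  [[0, 0, 0], 0],
  [[0, 0, 0], 0],
  [[0, 0, 0], 0],
  [[0, 0, 0], 0],
  [[0, 0, 0], 0],
])

```text
time_s: 7.4
tool_pos: [0.5294, -0.013, 0.0172]
tool_rot: [-179.9, -0.1, 145.0]
force: [-4.0, -2.5, 5.4]
grip_width: 0.0097
grasp_force: 19.6
```

Request:
arm_command([
  [[4.5, 0.2, 0], 0.054],
  [[9, 0.6, 0], 0.108],
  [[13.5, 1.3, 0], 0.162],
  [[17.9, 2.2, 0], 0.216],
  [[22.3, 3.4, 0], 0.27],
])

```text
time_s: 7.9
tool_pos: [0.5124, 0.0027, 0.0172]
tool_rot: [-179.8, -0.1, 129.4]
force: [-5.4, -3.7, 7.8]
grip_width: 0.0092
grasp_force: 19.6
```

Request:
arm_command([
  [[4.5, 0.2, 0], 0.054],
  [[9, 0.6, 0], 0.108],
  [[13.5, 1.3, 0], 0.162],
  [[17.9, 2.2, 0], 0.216],
  [[22.3, 3.4, 0], 0.27],
])

```text
time_s: 8.4
tool_pos: [0.5001, 0.0226, 0.0172]
tool_rot: [-179.7, -0.1, 114.0]
force: [-7.6, -1.1, 9.6]
grip_width: 0.0091
grasp_force: 19.4
```

Request:
arm_command([
  [[0, 0, 0], 0],
  [[0, 0, 0], 0],
  [[0, 0, 0], 0],
  [[0, 0, 0], 0],
  [[0, 0, 0], 0],
], grip=-0.15)

```text
time_s: 8.9
tool_pos: [0.503, 0.0229, 0.0171]
tool_rot: [180.0, 0.0, 114.1]
force: [-0.9, -0.8, -0.2]
grip_width: 0.0413
grasp_force: 0.0
```

Request:
arm_command([
  [[0, 0, -25], 0],
  [[0, 0, -60], 0],
  [[0, 0, -95], 0],
  [[0, 0, -130], 0],
  [[0, 0, -150], 0],
])

```text
time_s: 9.4
tool_pos: [0.5042, 0.0229, 0.1701]
tool_rot: [179.8, 0.0, 114.0]
force: [0.8, 0.7, -1.0]
grip_width: 0.0504
grasp_force: 0.0
```

```bash
python3 - <<'E'
from h import *
plan(.4725,-.1875,.13,90)
E
```

```text
shift [-179.2 -114.8   39.7] turn 0.42 pos [0.5042 0.0229 0.1701] rot [179.8   0.  114. ] F [ 0.8  0.7 -1. ] t 9.4 w 0.0504 0.0
```

Request:
arm_command([
  [[-36, -23, 8], -0.14],
  [[-72, -46, 16], -0.28],
  [[-108, -69, 24], -0.42],
  [[-144, -92, 32], -0.56],
  [[-179, -115, 40], -0.7],
])

```text
time_s: 9.9
tool_pos: [0.4724, -0.1798, 0.1287]
tool_rot: [179.9, 0.0, 152.1]
force: [0.2, -0.6, -0.8]
grip_width: 0.05
grasp_force: 0.0
```

Request:
arm_command([
  [[0, 0, 0], -0.1],
  [[0, 0, 0], -0.19],
  [[0, 0, 0], -0.19],
  [[0, 0, 0], -0.19],
  [[0, 0, 0], -0.19],
])

```text
time_s: 10.4
tool_pos: [0.4728, -0.1779, 0.1288]
tool_rot: [180.0, -0.0, 162.6]
force: [-0.1, -0.6, 0.1]
grip_width: 0.0498
grasp_force: 0.0
```

```bash
python3 - <<'E'
from h import *
plan(.4725,-.1875,.06,165)
im,d=viewer.read_camera("top");s,S=viewer.read_camera("side");cv2.imwrite("pics/t4f.png",im);cv2.imwrite("pics/s4f.png",s);np.save("t4.npy",d);np.save("s4.npy",S)
cv2.imwrite("pics/a4.png",np.hstack([cv2.resize(im[120:240,210:330],(400,400),interpolation=2),cv2.resize(s[110:310,220:420],(400,400),interpolation=2)]))
E
```

```text
shift [-2.6 -9.2 68.8] turn -0.042 pos [ 0.4728 -0.1779  0.1288] rot [180.   -0.  162.6] F [-0.1 -0.6  0.1] t 10.4 w 0.0498 0.0
```

View pics/a4.png

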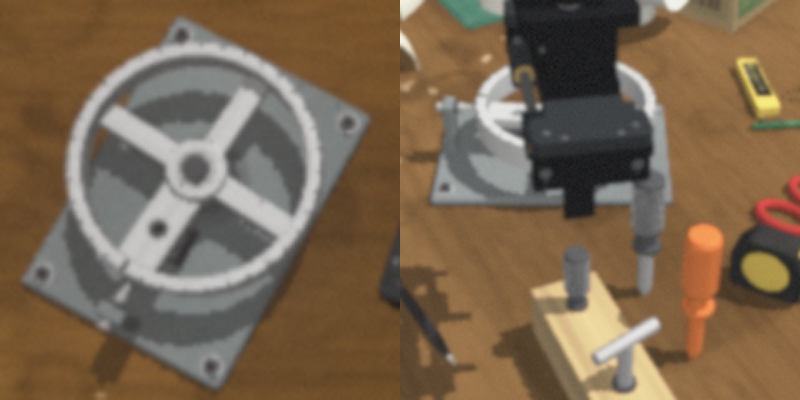

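Top view: wheel turned, hole at full-frame (257.4,188.4), wide spoke pointing to the pointer. I check the residual angle from the foot bolts' direction.

```bash
python3 - <<'E'
from h import *
t=cv2.imread("pics/t4f.png").astype(float).sum(2)
f=lambda u,v:(210+u*.3-.35,120+v*.3-.35)
def dark(u,v,r=4):
    u,v=f(u,v);y,x=np.mgrid[int(v)-r:int(v)+r+1,int(u)-r:int(u)+r+1];g=t[y,x];w=np.clip(np.percentile(g,60)-g,0,None)**1.5
    return (w*x).sum()/w.sum(),(w*y).sum()/w.sum()
B=[onz("top",*dark(*p),.01)[:2] for p in((181,36),(348,122),(42,272),(212,366))]
ang=lambda v:np.degrees(np.arctan2(v[1],v[0]))%360
print("bolts",np.round(B,4),"dirs",ang(B[2]-B[0]),ang(B[3]-B[1]), "cross",ang(B[1]-B[0])+90,ang(B[3]-B[2])+90)
px=dark(158,228,3);print(px);h=onz("top",*px,.052)
nut=onz("top",*dark(195,168,6),.064);print("hole",h,"nut",nut,"ang",ang(h-nut),np.linalg.norm((h-nut)[:2]))
c=np.array([.5777,.056,0]);print(ang(h-c))
print("ptr tip",onz("top",*f(127,283),.06),ang(onz("top",*f(127,283),.06)-nut),"mark",ang(onz("top",*f(123,266),.07)-nut))
E
```

```text
bolts [[ 0.6953  0.0858]
 [ 0.6277 -0.0502]
 [ 0.5082  0.179 ]
 [ 0.4392  0.0459]] dirs 153.52920027653678 152.9813001464885 cross 333.57293057479444 332.62500934498667
(np.float64(256.99067704076305), np.float64(188.19224731445772))
hole [0.53526517 0.08258493 0.052     ] nut [0.57640244 0.05647435 0.064     ] ang 147.59594762038373 0.0487240949133549
147.93332723439258
ptr tip [0.49461601 0.10056435 0.06      ] 151.67146985505008 mark 147.48453229492424
```

```bash
python3 - <<'E'
from h import *
def proj(n,p):
    c=viewer.calibration(n);T=np.linalg.inv(np.array(c["T"]));q=(p@T[:3,:3].T+T[:3,3])*[1,-1,-1]
    return cv2.projectPoints(q,np.zeros(3),np.zeros(3),np.array(c["K"]),np.array(c["dist"],float))[0][:,0]
for f,g0 in(("pics/top0.png",182),("pics/t4f.png",149)):
    t=cv2.cvtColor(cv2.imread(f),cv2.COLOR_BGR2GRAY).astype(np.float32)
    for c in((.5788,.0564),(.577,.0575)):
        out=[]
        for k in range(4):
            a=[]
            for r in np.arange(.032,.07,.003):
                th=g0+90*k+np.arange(-32,32,.25);x=np.radians(th)
                uv=proj("top",np.c_[c[0]+r*np.cos(x),c[1]+r*np.sin(x),np.full(len(x),.052)]).astype(np.float32)
                I=cv2.remap(t,uv[:,:1].copy(),uv[:,1:].copy(),1).ravel()
                d=np.gradient(cv2.GaussianBlur(I[None],(0,0),3).ravel())
                i,j=np.argmax(d),np.argmin(d)
                if i<j: a.append((th[i]+th[j])/2-90*k)
            out.append(np.median(a))
        print(f,c,np.round(out,1),np.mean(out),(out[0]+out[2])/2,(out[1]+out[3])/2)
E
```

```text
pics/top0.png (0.5788, 0.0564) [180.  180.4 181.4 181.4] 180.78125 180.6875 180.875
pics/top0.png (0.577, 0.0575) [181.6 182.4 180.1 179.2] 180.84375 180.875 180.8125
pics/t4f.png (0.5788, 0.0564) [148.7 148.  148.5 149.5] 148.671875 148.59375 148.75
pics/t4f.png (0.577, 0.0575) [148.9 150.5 148.5 146.8] 148.671875 148.71875 148.625
```

Spoke-averaged wheel angle is 148.7° and the foot/pointer axis 153.2°: overshot by 4.5°. I go back, re-pinch and turn back +4.5°.

```bash
python3 - <<'E'
from h import *
plan(.5084,.0072,.085,125)
E
```

```text
shift [ 21.2 187.4  43.9] turn 0.657 pos [ 0.4727 -0.178   0.1288] rot [180.   -0.  162.6] F [-0.1  0.3  0.7] t 10.5 w 0.0498 0.0
```

Request:
arm_command([
  [[4, 38, 0], 0.13],
  [[8, 76, 0], 0.26],
  [[13, 114, 8], 0.39],
  [[17, 151, 25], 0.52],
  [[21, 187, 44], 0.657],
])

```text
time_s: 11.0
tool_pos: [0.5091, 0.0087, 0.085]
tool_rot: [179.9, -0.0, 124.7]
force: [0.3, -0.1, 0.2]
grip_width: 0.05
grasp_force: 0.0
```

```bash
python3 - <<'E'
from h import *
plan(.5084,.0072,.017,125)
E
```

```text
shift [-0.8 -1.6 68. ] turn -0.005 pos [0.5091 0.0087 0.085 ] rot [179.9  -0.  124.7] F [ 0.3 -0.1  0.2] t 11.0 w 0.05 0.0
```

Request:
arm_command([
  [[-1, -1.5, 14], 0],
  [[-1, -1.5, 28], 0],
  [[-1, -1.5, 42], 0],
  [[-1, -1.5, 56], 0],
  [[-1, -1.5, 68], 0],
])

```text
time_s: 11.5
tool_pos: [0.5074, 0.0038, 0.0158]
tool_rot: [-180.0, -0.0, 124.9]
force: [-0.6, -0.2, 0.6]
grip_width: 0.05
grasp_force: 0.2
```

Request:
arm_command([
  [[0, 0, 0], 0],
  [[0, 0, 0], 0],
  [[0, 0, 0], 0],
  [[0, 0, 0], 0],
  [[0, 0, 0], 0],
], grip=1)

```text
time_s: 12.0
tool_pos: [0.5081, 0.005, 0.0174]
tool_rot: [179.9, -0.0, 125.0]
force: [-0.0, 0.6, 0.8]
grip_width: 0.018
grasp_force: 0.0
```

Request:
arm_command([
  [[0, 0, 0], 0],
  [[0, 0, 0], 0],
  [[0, 0, 0], 0],
  [[0, 0, 0], 0],
  [[0, 0, 0], 0],
])

```text
time_s: 12.5
tool_pos: [0.5099, 0.0054, 0.0173]
tool_rot: [179.8, 0.1, 125.0]
force: [5.3, 1.4, -4.4]
grip_width: 0.0095
grasp_force: 19.6
```

Request:
arm_command([
  [[-2.2, 0, 0], -0.026],
  [[-4.4, 0.1, 0], -0.052],
  [[-6.6, 0.3, 0], -0.079],
  [[-6.6, 0.3, 0], -0.079],
  [[-6.6, 0.3, 0], -0.079],
])

```text
time_s: 13.0
tool_pos: [0.5143, 0.0001, 0.0174]
tool_rot: [179.7, 0.2, 129.5]
force: [6.1, 1.6, -4.8]
grip_width: 0.0096
grasp_force: 19.5
```

Request:
arm_command([
  [[0, 0, 0], 0],
  [[0, 0, 0], 0],
  [[0, 0, 0], 0],
  [[0, 0, 0], 0],
  [[0, 0, 0], 0],
], grip=-0.15)

```text
time_s: 13.5
tool_pos: [0.5114, -0.0004, 0.0168]
tool_rot: [-180.0, -0.0, 129.5]
force: [0.6, -0.2, 0.4]
grip_width: 0.0418
grasp_force: 0.0
```

Request:
arm_command([
  [[0, 0, -25], 0],
  [[0, 0, -50], 0],
  [[0, 0, -75], 0],
  [[0, 0, -95], 0],
  [[0, 0, -112], 0],
])

```text
time_s: 14.0
tool_pos: [0.5119, -0.0004, 0.1301]
tool_rot: [179.9, -0.0, 129.5]
force: [0.4, 0.2, -0.0]
grip_width: 0.0501
grasp_force: 0.0
```

```bash
python3 - <<'E'
from h import *
plan(.4725,-.1875,.13,165)
E
```

```text
shift [-1.192e+02 -1.494e+02 -1.000e-01] turn -0.619 pos [ 5.119e-01 -4.000e-04  1.301e-01] rot [179.9  -0.  129.5] F [ 0.4  0.2 -0. ] t 14.0 w 0.0501 0.0
```

Request:
arm_command([
  [[-24, -30, 0], -0.12],
  [[-48, -60, 0], -0.25],
  [[-72, -90, 0], -0.37],
  [[-96, -120, 0], -0.5],
  [[-119, -149, 0], -0.62],
])

```text
time_s: 14.5
tool_pos: [0.4718, -0.1885, 0.1289]
tool_rot: [180.0, 0.0, 165.4]
force: [0.9, -0.2, -0.4]
grip_width: 0.0501
grasp_force: 0.0
```

Request:
arm_command([
  [[0, 0, 0], 0],
  [[0, 0, 0], 0],
  [[0, 0, 0], 0],
  [[0, 0, 0], 0],
  [[0, 0, 0], 0],
])

```text
time_s: 15.0
tool_pos: [0.4729, -0.1859, 0.1287]
tool_rot: [180.0, -0.0, 165.2]
force: [0.0, -0.3, 0.3]
grip_width: 0.0499
grasp_force: 0.0
```

```bash
cat > wheel.py <<'E'
from h import *
def proj(n,p):
    c=viewer.calibration(n);T=np.linalg.inv(np.array(c["T"]));q=(p@T[:3,:3].T+T[:3,3])*[1,-1,-1]
    return cv2.projectPoints(q,np.zeros(3),np.zeros(3),np.array(c["K"]),np.array(c["dist"],float))[0][:,0]
def wheel(im,g0,c=(.5788,.0564)):
    t=cv2.cvtColor(im,cv2.COLOR_BGR2GRAY).astype(np.float32);out=[]
    for k in range(4):
        a=[]
        for r in np.arange(.032,.07,.003):
            th=g0+90*k+np.arange(-32,32,.25);x=np.radians(th)
            uv=proj("top",np.c_[c[0]+r*np.cos(x),c[1]+r*np.sin(x),np.full(len(x),.052)]).astype(np.float32)
            I=cv2.remap(t,uv[:,:1].copy(),uv[:,1:].copy(),1).ravel()
            d=np.gradient(cv2.GaussianBlur(I[None],(0,0),3).ravel());i,j=np.argmax(d),np.argmin(d)
            if i<j:a.append((th[i]+th[j])/2-90*k)
        out.append(np.median(a))
    return np.round(out,1),np.mean(out)
E
python3 - <<'E'
from wheel import *
im,d=viewer.read_camera("top");s,S=viewer.read_camera("side")
cv2.imwrite("pics/t5f.png",im);cv2.imwrite("pics/s5f.png",s)
print(wheel(im,153))
plan(.4725,-.1875,.04,165)
# pin grip top from both views by dark grey blobs near the known pixels
for n,q,r in(("top",(374,215),9),("side",(308,237),12)):
    p=(im if n=="top" else s)[q[1]-r:q[1]+r,q[0]-r:q[0]+r].astype(int)
    m=((p.max(2)<115)&(p.max(2)-p.min(2)<25)).astype(np.uint8);ys,xs=np.where(m);print(n,len(xs),xs.mean()+q[0]-r,ys.mean()+q[1]-r,ys.min()+q[1]-r,xs.min()+q[0]-r,xs.max()+q[0]-r)
E
```

```text
(array([154.1, 153.1, 153.8, 154.4]), np.float64(153.84375))
shift [-0.1 -1.3 88.7] turn 0.002 pos [ 0.4728 -0.1863  0.1287] rot [180.   -0.  165.1] F [-0.3  0.4 -0.2] t 15.1 w 0.0501 0.0
top 134 368.64179104477614 214.0597014925373 206 365 377
side 159 307.1446540880503 240.57232704402514 233 302 313
```

Request:
arm_command([
  [[0, -1, 20], 0],
  [[0, -1, 40], 0],
  [[0, -1, 60], 0],
  [[0, -1, 80], 0],
  [[0, -1, 95], 0],
])

```text
time_s: 15.6
tool_pos: [0.4719, -0.1874, 0.0325]
tool_rot: [180.0, -0.1, 165.1]
force: [1.1, -0.4, -0.3]
grip_width: 0.05
grasp_force: 0.0
```

Request:
arm_command([
  [[0, 0, 0], 0],
  [[0, 0, 0], 0],
  [[0, 0, 0], 0],
  [[0, 0, 0], 0],
  [[0, 0, 0], 0],
], grip=1, grip_force=35)

```text
time_s: 16.1
tool_pos: [0.4729, -0.1882, 0.0345]
tool_rot: [180.0, 0.1, 165.1]
force: [0.0, 0.4, 1.4]
grip_width: 0.019
grasp_force: 35.0
```

Request:
arm_command([
  [[0, 0, 0], 0],
  [[0, 0, 0], 0],
  [[0, 0, 0], 0],
  [[0, 0, 0], 0],
  [[0, 0, 0], 0],
])

```text
time_s: 16.6
tool_pos: [0.4729, -0.1882, 0.0345]
tool_rot: [180.0, 0.1, 165.1]
force: [-0.2, 0.1, 4.9]
grip_width: 0.0191
grasp_force: 35.0
```

Request:
arm_command([
  [[0, 0, -15], 0],
  [[0, 0, -35], 0],
  [[0, 0, -55], 0],
  [[0, 0, -75], 0],
  [[0, 0, -95], 0],
])

```text
time_s: 17.1
tool_pos: [0.4716, -0.1877, 0.1299]
tool_rot: [180.0, -0.1, 165.0]
force: [0.1, 0.2, -0.7]
grip_width: 0.0186
grasp_force: 35.0
```

```bash
python3 - <<'E'
from h import *
plan(.5337,.0789,.13,165)
E
```

```text
shift [8.800e+00 2.736e+02 1.000e-01] turn 0.001 pos [ 0.4716 -0.1877  0.1299] rot [ 1.80e+02 -1.00e-01  1.65e+02] F [ 0.1  0.2 -0.7] t 17.1 w 0.0186 35.0
```

Request:
arm_command([
  [[1, 30, 0], 0],
  [[2, 70, 0], 0],
  [[4, 110, 0], 0],
  [[5, 150, 0], 0],
  [[6, 185, 0], 0],
])

```text
time_s: 17.6
tool_pos: [0.5138, -0.0052, 0.1293]
tool_rot: [179.9, -0.0, 165.1]
force: [-0.3, -0.4, -0.6]
grip_width: 0.0191
grasp_force: 35.0
```

Request:
arm_command([
  [[1, 35, 0], 0],
  [[2, 65, 0], 0],
  [[3, 88, 0], 0],
  [[3, 88, 0], 0],
  [[3, 88, 0], 0],
])

```text
time_s: 18.1
tool_pos: [0.5334, 0.078, 0.1289]
tool_rot: [-180.0, -0.0, 165.1]
force: [0.2, -0.8, -0.3]
grip_width: 0.0188
grasp_force: 35.0
```

```bash
python3 - <<'E'
from wheel import *
plan(.5337,.0789,.08,165)
s,S=viewer.read_camera("side");cv2.imwrite("pics/s6f.png",s)
o=env.get_obs()["tool_pos"]
tip=np.array([o[0],o[1],.008+.0955]);print("expected tip px",proj("side",tip[None]),"collar",proj("side",(tip+[0,0,.042])[None]),"hole",proj("side",np.array([[.5337,.0789,.052]])))
cv2.imwrite("pics/a6.png",cv2.resize(s[60:200,210:390],(771,600),interpolation=2))
E
```

```text
shift [-0.1  1.  48.9] turn 0.002 pos [0.5334 0.078  0.1289] rot [-180.    -0.   165.1] F [ 0.2 -0.8 -0.3] t 18.1 w 0.0188 35.0
expected tip px [[277.0749112  145.57098037]] collar [[276.04124764 126.67167748]] hole [[278.02599317 166.94721876]]
```

View pics/a6.png

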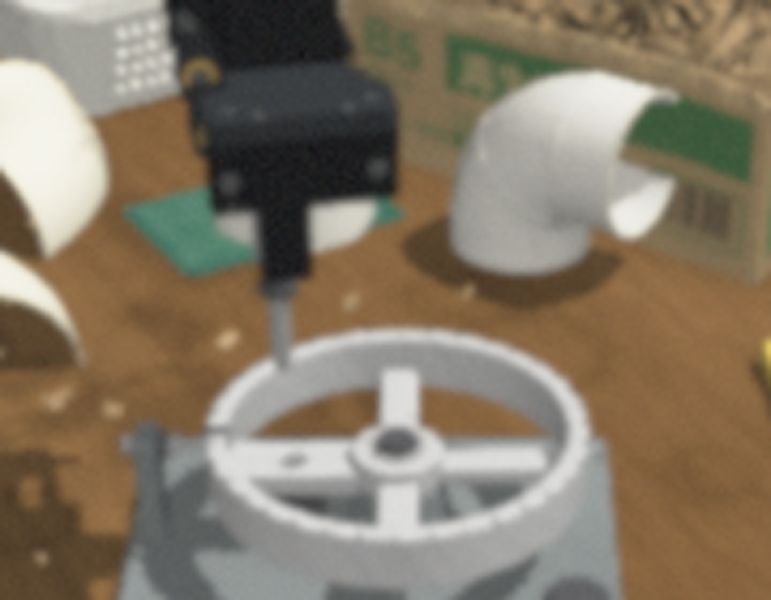

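The pin tip is at full-frame (276.8,144.9), as predicted, and the hole at (278.4,167.3), also as predicted. Descend.

Request:
arm_command([
  [[0, 1, 12], 0],
  [[0, 1, 24], 0],
  [[0, 1, 36], 0],
  [[0, 1, 45], 0],
  [[0, 1, 45], 0],
])

```text
time_s: 18.65
tool_pos: [0.5326, 0.0785, 0.0818]
tool_rot: [-179.9, -0.2, 165.0]
force: [0.4, 0.2, -0.6]
grip_width: 0.0191
grasp_force: 35.0
```

Request:
arm_command([
  [[0, 0, 3], 0],
  [[0, 0, 6], 0],
  [[0, 0, 9], 0],
  [[0, 0, 12], 0],
  [[0, 0, 15], 0],
])

```text
time_s: 19.15
tool_pos: [0.5343, 0.0792, 0.0687]
tool_rot: [180.0, 0.0, 165.1]
force: [0.1, -0.5, -1.1]
grip_width: 0.019
grasp_force: 35.0
```

Request:
arm_command([
  [[0, 0, 1], 0],
  [[0, 0, 2], 0],
  [[0, 0, 3], 0],
  [[0, 0, 4], 0],
  [[0, 0, 5], 0],
])

```text
time_s: 19.65
tool_pos: [0.5342, 0.0791, 0.0638]
tool_rot: [180.0, -0.0, 165.1]
force: [0.6, -0.0, -0.6]
grip_width: 0.019
grasp_force: 35.0
```

Request:
arm_command([
  [[0, 0, 1], 0],
  [[0, 0, 2], 0],
  [[0, 0, 3], 0],
  [[0, 0, 4], 0],
  [[0, 0, 5], 0],
])

```text
time_s: 20.15
tool_pos: [0.5343, 0.0791, 0.0588]
tool_rot: [180.0, 0.0, 165.1]
force: [1.1, -0.6, -1.7]
grip_width: 0.019
grasp_force: 35.0
```

Request:
arm_command([
  [[0, 0, 1], 0],
  [[0, 0, 2], 0],
  [[0, 0, 3], 0],
  [[0, 0, 4], 0],
  [[0, 0, 5], 0],
])

```text
time_s: 20.65
tool_pos: [0.5344, 0.0791, 0.0538]
tool_rot: [180.0, 0.0, 165.1]
force: [0.8, -0.7, -0.8]
grip_width: 0.0189
grasp_force: 35.0
```

Request:
arm_command([
  [[0, 0, 1], 0],
  [[0, 0, 2], 0],
  [[0, 0, 4], 0],
  [[0, 0, 6], 0],
  [[0, 0, 8], 0],
])

```text
time_s: 21.15
tool_pos: [0.5346, 0.0784, 0.0461]
tool_rot: [-180.0, 0.0, 165.0]
force: [-0.0, -3.0, 3.5]
grip_width: 0.0193
grasp_force: 35.0
```

Request:
arm_command([
  [[0, 0, 1], 0],
  [[0, 0, 2], 0],
  [[0, 0, 3], 0],
  [[0, 0, 4], 0],
  [[0, 0, 5], 0],
])

```text
time_s: 21.65
tool_pos: [0.5345, 0.0787, 0.041]
tool_rot: [180.0, 0.0, 165.1]
force: [1.3, -4.3, 3.4]
grip_width: 0.0191
grasp_force: 35.0
```

Tip now ≈0.0145; seating: about 2.5 mm left.

Request:
arm_command([
  [[0, 0, 0.5], 0],
  [[0, 0, 1], 0],
  [[0, 0, 1.5], 0],
  [[0, 0, 2], 0],
  [[0, 0, 2.5], 0],
])

```text
time_s: 22.15
tool_pos: [0.5344, 0.0787, 0.0385]
tool_rot: [180.0, 0.0, 165.1]
force: [1.2, -4.9, 7.3]
grip_width: 0.0188
grasp_force: 35.0
```

Request:
arm_command([
  [[0, 0, 0.3], 0],
  [[0, 0, 0.6], 0],
  [[0, 0, 0.9], 0],
  [[0, 0, 1.2], 0],
  [[0, 0, 1.2], 0],
])

```text
time_s: 22.65
tool_pos: [0.5345, 0.0788, 0.0384]
tool_rot: [180.0, 0.0, 165.1]
force: [-2.3, -5.5, 12.8]
grip_width: 0.0188
grasp_force: 35.0
```

Seated (z stopped, force rising). Release and retreat.

Request:
arm_command([
  [[0, 0, 0], 0],
  [[0, 0, 0], 0],
  [[0, 0, 0], 0],
  [[0, 0, 0], 0],
  [[0, 0, 0], 0],
], grip=-0.15)

```text
time_s: 23.15
tool_pos: [0.5337, 0.0797, 0.0367]
tool_rot: [180.0, -0.1, 165.1]
force: [0.0, -0.1, 0.6]
grip_width: 0.0473
grasp_force: 0.0
```

Request:
arm_command([
  [[0, 0, -15], 0],
  [[0, 0, -40], 0],
  [[0, 0, -70], 0],
  [[0, 0, -100], 0],
  [[0, 0, -130], 0],
])

```text
time_s: 23.65
tool_pos: [0.5343, 0.0789, 0.1696]
tool_rot: [179.9, 0.0, 165.0]
force: [0.4, 0.6, 0.4]
grip_width: 0.0504
grasp_force: 0.0
```

Request:
arm_command([
  [[-10, 40, 0], 0],
  [[-20, 80, 0], 0],
  [[-30, 120, 0], 0],
  [[-40, 160, 0], 0],
  [[-50, 200, 0], 0],
])

```text
time_s: 24.15
tool_pos: [0.6347, 0.2612, 0.1685]
tool_rot: [179.9, 0.0, 165.1]
force: [0.0, 0.6, 0.7]
grip_width: 0.0501
grasp_force: 0.0
```

```bash
python3 - <<'E'
from wheel import *
im,d=viewer.read_camera("top");s,S=viewer.read_camera("side")
print(wheel(im,153))
a=cv2.resize(im[110:240,210:340],(400,400),interpolation=2);b=cv2.resize(s[110:310,220:420],(400,400),interpolation=2)
cv2.imwrite("pics/a7.png",np.hstack([a,b]))
p=proj("side",np.array([[.5338,.0789,.108]]))[0];print(p,[np.round(dep("side",p[0],p[1]+k,S),3) for k in(0,2,4)])
E
```

```text
(array([166.2, 153.1, 153.6, 154.5]), np.float64(156.875))
[276.75516523 143.11302084] [array([0.534, 0.079, 0.108]), array([0.529, 0.067, 0.111]), array([0.529, 0.067, 0.106])]
```

View pics/a7.png

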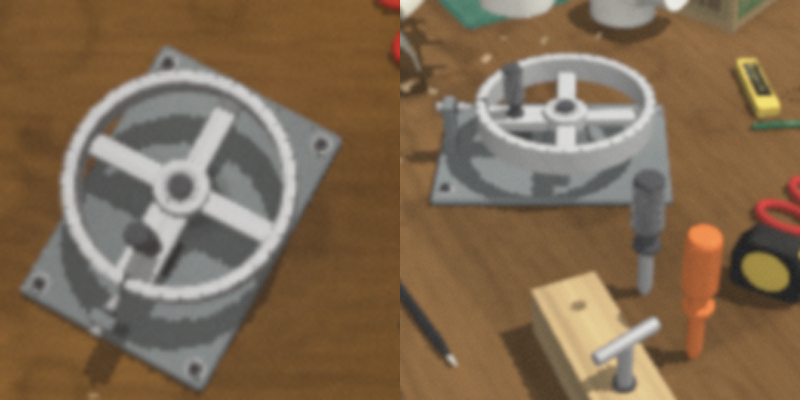

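The pin stands upright in the wide spoke (top view about (142,238), side view (513,90)), with its top at z≈0.108 as it should be when home. The mark faces the pointer and the T-pin is still in the block. Handing in.

```bash
python3 -c "
from h import *
print(env.sign_off())"
```

```text
the job is handed in; nothing more can be done
None
```

The wheel's long mark faces the pointer, the index pin is fully home through the wide spoke into the bush, the T-handled pin is still in the block, and the job is handed in after about 24 s of robot time.

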